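# Set a test bar against the flip stop and latch it

## Robot

A 6-joint arm with a two-finger parallel gripper is mounted at the origin on the work surface. World frame = base frame: x ahead of the robot, y to its left, z up, the work surface at z = 0. Lengths are in m, angles in rad, forces in N, time in s.
With the tool pointing down it reaches from about 0.25 to 0.725 m from the base axis. Payload 4 kg.
Tool frame: the origin (TCP) lies midway between the tips of the shut fingers; the grasp point (between the pads) lies 19 mm behind it; y points along the fingers, z is the direction in which the jaws open and shut, and the axes are right-handed (so a half turn about y gives the same grasp; the last joint's range is limited). The gripper opens to 85 mm and grips with 20 to 120 N. Pads are 22 mm wide; open, the fingers measure 114 mm over their backs; the gripper's body (76 mm by 85 mm) begins 54 mm behind the grasp point. The pads swing forward as they close: fully open they stand 13 mm farther back than shut.
Start: joints at [-1.264, 0.241, 0.005, 1.335, 0, 1.571], TCP at [0.151, -0.477, 0.231] pointing down, gripper open.
Joint ranges: [-2.72, 2.72], [-1.05, 1.87], [-1.09, 1.28], [-1.99, 2.15], [-1.42, 1.44], [-3.14, 3.14]. Speed limits (rad/s): [2.79, 2.79, 3.14, 3.14, 3.14, 3.14].

## Interface

Orientations are given as a unit quaternion [x, y, z, w].
In Python, from workcell import bot gives the robot as it stands. The module is installed in compiled form; this text tells all that it offers.
- The arm moves only by the shell command python3 -m handwheel 'ROWS' [OPENING]. ROWS is JSON, a list of rows, each a list of 6 numbers: the shift along the tool's x, y, z in units of 25 mm (1.0 is 25 mm), then the turn, a rotation vector about the tool's x, y, z in units of 10 degrees (1.0 is 10 degrees). A call has exactly 5 rows; each row is the pose to reach, as a shift and turn from the pose commanded when the call began, along the tool's axes at that moment; what a row does not reach only later rows make up. A row lasts 1/8 s, in which the tool goes at most 62.5 mm and 10.7 degrees, less where a joint would pass 70% of its speed; a pose out of reach is approached as far as the arm can. A call with a gripper value outside its range is refused whole. OPENING is the gripper command: -1 is shut, 1 is fully open, values between are in proportion, set as the call begins (- or left out, the last holds). The fingers move at their own pace and stop on an object; the grip force is fixed at half the most. Time passes only in rows, so rows that repeat a pose let the fingers close, or fill a call up. It gives the time, the measured TCP pose, the force and the opening at its end, in the units of the state.
- bot.get_obs(): the state, without advancing time (a new reading comes with each control period).
- bot.camera(name): name is "side" or "top" or "wrist"; returns a dict with "color" (384x512x3 uint8, red, green, blue), "fx", "fy", "cx", "cy" (pixels), "rvec" (rotation vector, rad) and "tvec" (3), from world to camera coordinates, as OpenCV has them. Camera axes: x right, y down, z forward; pixel columns grow to the right and rows downward; lengths in m; the calibration is good to about 2 mm. A picture is of the moment at which its call begins. There is no depth.
- bot.job_done(): hands the job in, once; it reports no verdict.
The state is a dict: "clock": time; "joint_pos": joint angles; "joint_vel": joint speeds; "tau": joint torques, N m; "eef_pos": TCP position; "tool_rot": TCP orientation; "ft_force": force on the tool from outside, world axes, zero at the start; "ft_torque": the same for the moment, N m; "grip_width": finger opening in m.
Only numpy, scipy, OpenCV 4.12 (cv2) and the standard library are available. Lean on these libraries where they do the work, as an engineer would, in place of code of your own. Each camera call takes 0.05 s, during which the arm holds its last target.

## Task

On the specimen track, flip the red stop flag all the way down across the channel. Then slide the green test bar along the channel until its end is right up against the flag, and then turn the blue wing knob fully anticlockwise (seen from above) so that its hidden tongue swings out behind the bar's other end. Let go of everything, and leave the other things on the bench where they are.

Things in the scene. Friction and masses are not known exactly. Their poses are not given: they have to be found in the camera images.
- station: specimen track fixed to the bench: grey plate, top 15 mm above the bench, spanning x -125 to 75, y -220 to 180 mm, with a straight channel 48 mm wide on it between two rails 10 mm high (12 mm thick). Origin on the bench under the channel's centre line; y along the channel in the feeding direction (from the latch to the flag), x away from the robot to the flag's hinge side, z up
- stop_line (a point): point on the channel floor (15 mm above the bench), on its centre line, in the plane of the lowered flag's face that the bar stops against, 92 mm along y from the station's origin; fixed, axes as the station's
- flag_hinge (a point): middle of the flag's hinge axis, 39 mm above the bench, 47 mm beyond the channel's centre line; fixed, axes as the station's, the hinge axis lies along its y. Two steel cheeks, tops 51 mm above the bench, stand 14 to 24 mm either side of it along y
- flag_tip (a point): middle of the free end of the red stop flag: a red bar with a white band, 90 mm long from hinge axis to tip, 24 mm wide along the channel, 12 mm thick
- flag (a joint): angle of the flag (rad): 0 = fully down, level across the channel on its rest (top face 45 mm above the bench); 1.57 = straight up; 1.8 to 2.1 = leaning back away from the robot, as at the start. Stiff hinge (0.10 N m): it stays where it is left, so push it over towards the robot and then press it all the way down
- bar_center (a point): centre of the green plastic test bar, 120 mm long (its y), 44 mm wide, 40 mm high, about 0.2 to 0.4 kg; it lies in the channel (2 mm play each side), length along it, short of the flag on the latch side; it slides freely
- latch_grip (a point): point on the vertical axis of the blue wing knob, 80 mm above the bench, at the height to grip. The wing is 62 mm long (its y), 12 mm thick (its x), 58 to 96 mm above the bench; its axes turn with it. It stands on a white hood, top 46 mm above the bench, on the near side of the track (station x -119 to -65, y -145 to -15 mm)
- latch (a joint): angle of the wing knob (rad), growing anticlockwise seen from above: near 0 at the start = wing along the channel, tongue parked under the hood; 1.57 (end stop) = wing across, the steel tongue (90 mm from the axis to its tip, 16 mm wide, 30 to 38 mm above the bench) lies across the channel 3 mm behind the bar. Stays where it is left; turning takes 0.06 N m
- spare_bar: bystander: grey bar of the same size, lying on the bench on the far side of the track; origin under its centre
- dish: bystander: low clear dish, 64 mm across, 14 mm high, standing on the station's plate on the near side across from the flag; origin under its centre
- flask: bystander: amber conical flask, 84 mm across, 118 mm high; origin under its centre
- wash_bottle: bystander: white bottle with a red cap, 64 mm across, 150 mm high; origin under its centre
- beaker: bystander: green glass beaker, 80 mm across, 95 mm high; origin under its centre
There are look-alikes about, which are no part of the job. Of the things that look like the part that bears bar_center, the smallest one is meant.

How it is judged:
By the outcome, as a careful person would: the job done as asked, in the order asked, and still so for the second after the job is handed in, with the robot touching nothing.
It also fails if it takes over 58 s, if anything falls off the work surface, if the arm or the gripper's body presses on something with over 40 N, if the wrist force passes 120 N, or if a joint passes its speed limit or range.

## Working session

There is one attempt and no reset: what is moved stays moved. The work goes in short steps, Python scripts to look and compute and a shell command to move; the robot and the scene stay as the last step left them, time stands still between calls to the robot, and variables do not carry over. Pictures are saved under pics/ and viewed, and the job is handed in when it is done.

```bash
mkdir -p pics
cat > h.py <<'E'
import numpy as np, cv2
from workcell import bot
from scipy.spatial.transform import Rotation as R
def snap(n,f):
    c=bot.camera(n); cv2.imwrite('pics/'+f+'.png',c['color'][:,:,::-1]); np.save('pics/'+f+'.npy',c,allow_pickle=True); return c
def load(f): return np.load('pics/'+f+'.npy',allow_pickle=True).item()
def ray(c,u,v):
    Rm=cv2.Rodrigues(np.array(c['rvec'],float))[0]; t=np.array(c['tvec'],float).ravel()
    d=Rm.T@np.array([(u-c['cx'])/c['fx'],(v-c['cy'])/c['fy'],1]); return -Rm.T@t,d
def onz(c,u,v,z):
    o,d=ray(c,u,v); return o+d*(z-o[2])/d[2]
def proj(c,p):
    Rm=cv2.Rodrigues(np.array(c['rvec'],float))[0]; q=Rm@np.array(p)+np.array(c['tvec']).ravel()
    return c['fx']*q[0]/q[2]+c['cx'],c['fy']*q[1]/q[2]+c['cy']
E
python3 - <<'E'
from h import *
for n in('top','side','wrist'): 
    c=snap(n,n+'0'); print(n,ray(c,c['cx'],c['cy']))
o=bot.get_obs();print(o)
print(R.from_quat(o['tool_rot']).as_matrix().round(3))
E
```

```text
top (array([0.31728587, 0.01081074, 1.14010023]), array([ 0.18238702, -0.02160855, -0.98298934]))
side (array([-0.00297085,  0.91384825,  0.84993271]), array([ 0.41298452, -0.68736263, -0.59747502]))
wrist (array([ 0.21317882, -0.45595317,  0.37275248]), array([-0.24923623, -0.07789778, -0.96530474]))
{'clock': 0.15, 'joint_pos': array([-1.26404549e+00,  2.41252927e-01,  4.04706169e-03,  1.33517917e+00,
       -1.55288959e-05,  1.57078894e+00]), 'joint_vel': array([-7.08367726e-05, -4.06340451e-03,  2.70643755e-03, -1.45281332e-03,
        5.62239013e-04,  2.94187146e-04]), 'tau': array([-8.76655122e-04, -3.72634077e+01,  2.52638966e+01,  1.23763533e-02,
       -5.36644086e-05,  1.76201104e-05]), 'eef_pos': array([ 0.15083664, -0.47621856,  0.23061606]), 'tool_rot': array([-0.10812188,  0.69935972, -0.69825119,  0.10793941]), 'ft_force': array([-0.42678791,  0.15538533,  0.18608218]), 'ft_torque': array([0.00394398, 0.02696081, 0.05109891]), 'grip_width': 0.08538251929030374}
[[-0.953 -0.     0.302]
 [-0.302  0.002 -0.953]
 [ 0.    -1.    -0.002]]
```

View pics/top0.png

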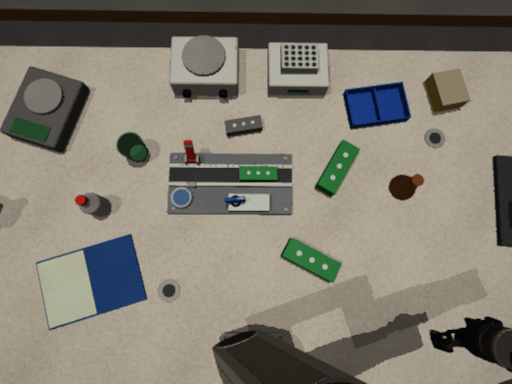

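View pics/side0.png

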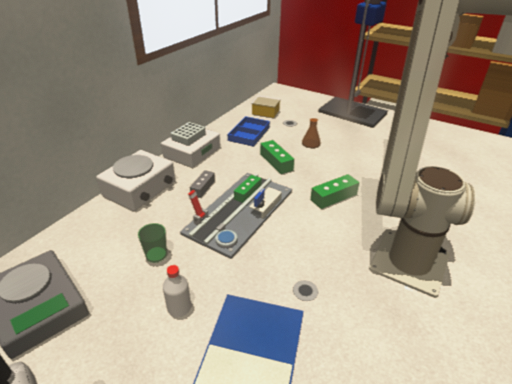

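Run:
```python
from h import *
c=load('top0'); im=c['color'][130:230,155:305,::-1]
cv2.imwrite('pics/z0.png',cv2.resize(im,None,fx=5,fy=5,interpolation=cv2.INTER_CUBIC))
# plate corner guesses
for u,v in((168,214),(292,214),(292,154),(170,154)): print(onz(c,u,v,.015).round(4))
```

```text
[0.4574 0.269  0.015 ]
[ 0.4582 -0.1263  0.015 ]
[ 0.6578 -0.1301  0.015 ]
[0.6555 0.2713 0.015 ]
```

View pics/z0.png

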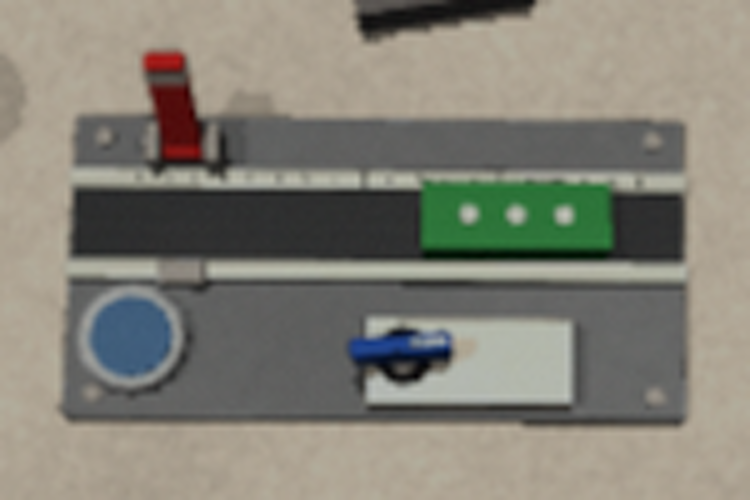

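Run:
```python
from h import *
c=load('top0')
def Z(u,v,z): return onz(c,155+(u+.5)/5-.5,130+(v+.5)/5-.5,z)
nl,nr,fr,fl=[Z(*p,.015) for p in((65,419),(686,421),(685,122),(79,116))]
for p in(nl,nr,fr,fl):print(p.round(4))
# yaw from edges (y axis = nr->nl)
for a,b in((nr,nl),(fr,fl)):
    d=b-a;print('yaw',np.degrees(np.arctan2(-d[0],d[1])),np.linalg.norm(d))
for a,b in((nr,fr),(nl,fl)):
    d=b-a;print('yaw',np.degrees(np.arctan2(d[1],d[0])),np.linalg.norm(d))
cen=(nl+nr+fr+fl)/4
yaw=0
for y in (0,):
    pass
print('origin0',cen+np.array([.025,.02,0]))
print('bar top corners z.055',[Z(*p,.055).round(4) for p in((421,182),(612,183),(613,248),(421,250))])
print('wing ends z.096',[Z(*p,.096).round(4) for p in((350,350),(452,343))])
print('hood z.046',[Z(*p,.046).round(4) for p in((367,317),(573,320),(573,405),(366,405))])
print('hub z.052',Z(405,353,.052).round(4))
print('cheeks z.051', Z(153,138,.051).round(4),Z(214,138,.051).round(4))
print('rest rail',Z(182,270,.033).round(4))
print('dish z.014+.015', Z(131,337,.029).round(4))
```

```text
[0.4593 0.2703 0.015 ]
[ 0.4588 -0.1257  0.015 ]
[ 0.6578 -0.1287  0.015 ]
[0.6596 0.2702 0.015 ]
yaw -0.06807193697238662 0.3960007322817869
yaw -0.24966042485749315 0.39894492432915213
yaw -0.8809594105208246 0.1990338421133046
yaw -0.034177634285236104 0.20027822684962193
origin0 [0.5838744  0.09152955 0.015     ]
bar top corners z.055 [array([0.6054, 0.0442, 0.055 ]), array([ 0.6053, -0.0767,  0.055 ]), array([ 0.5632, -0.0768,  0.055 ]), array([0.5614, 0.0438, 0.055 ])]
wing ends z.096 [array([0.4908, 0.0843, 0.096 ]), array([0.4953, 0.0235, 0.096 ])]
hood z.046 [array([0.5202, 0.0775, 0.046 ]), array([ 0.5187, -0.0519,  0.046 ]), array([ 0.4648, -0.0515,  0.046 ]), array([0.4645, 0.0774, 0.046 ])]
hub z.052 [0.4964 0.0533 0.052 ]
cheeks z.051 [0.6344 0.2145 0.051 ] [0.6346 0.1759 0.051 ]
rest rail [0.5526 0.1964 0.033 ]
dish z.014+.015 [0.5099 0.2278 0.029 ]
```

```bash
cat >> h.py <<'E'
def to(p,yaw=None):
    "print units in tool axes for world target p, tool z azimuth yaw (deg)"
    o=bot.get_obs(); M=R.from_quat(o['tool_rot']).as_matrix()
    print('t',round(o['clock'],2),'pos',o['eef_pos'].round(4),'F',o['ft_force'].round(1),'w',round(o['grip_width'],4),'j',o['joint_pos'].round(2))
    print('shift u',(M.T@(np.array(p)-o['eef_pos'])/.025).round(2))
    if yaw is not None:
        a=np.radians(yaw); z=np.array([np.cos(a),np.sin(a),0]); y=np.array([0,0,-1.]); T=np.c_[np.cross(y,z),y,z]
        print('turn u',np.degrees(R.from_matrix(M.T@T).as_rotvec()/10).round(2))
E
python3 - <<'E'
from h import *
c=load('top0')
def Z(u,v,z): return onz(c,155+(u+.5)/5-.5,130+(v+.5)/5-.5,z)
print(Z(166,54,.122),Z(166,72,.124))
for th in(1.8,1.9,2.0,2.1):
    p=np.array([.6305-.09*np.cos(th),.1965,.039+.09*np.sin(th)]);u=proj(c,p)
    print(th,p.round(3),(u[0]-155)*5+2,(u[1]-130)*5+2)
E
python3 -m handwheel '[[-1.85,0,-1.25,0,-1,0],[-3.7,0,-2.5,0,-2,0],[-5.55,0,-3.75,0,-3,0],[-7.4,0,-5,0,-4,0],[-9.25,0,-6.25,0,-5,0]]' -1
python3 -c "
from h import *
to((.69,.196,.23),0)"
```

```text
[0.66589765 0.1953841  0.122     ] [0.65398275 0.19463105 0.124     ]
1.8 [0.651 0.196 0.127] 161.91092218504406 75.44997619746536
1.9 [0.66  0.196 0.124] 163.13814302137683 62.88563696514541
2.0 [0.668 0.196 0.121] 164.58163569692186 51.348540360026476
2.1 [0.676 0.196 0.117] 166.2210965918693 40.963925874122936
clock: 0.78
eef_pos: [0.325, -0.2563, 0.2312]
tool_rot: [0.395, -0.587, 0.587, -0.395]
ft_force: [0.7, -0.8, 0.0]
grip_width: 0.0
t 0.78 pos [ 0.325  -0.2563  0.2312] F [ 0.7 -0.8  0. ] w 0.0 j [-0.67  0.07 -0.2   1.3   0.    1.29]
shift u [-22.26   0.05   6.72]
turn u [-0.   -2.21  0.  ]
```

```bash
python3 -m handwheel '[[-2.2,0,0.67,0,-0.5,0],[-4.4,0,1.34,0,-1,0],[-6.6,0,2,0,-1.5,0],[-8.8,0,2.7,0,-2.2,0],[-11,0,3.35,0,-2.2,0]]' 
python3 -m handwheel '[[-2,0,0,0,0,0],[-4,0,0,0,0,0],[-6,0,0,0,0,0],[-7.5,0,0,0,0,0],[-7.5,0,0,0,0,0]]'
python3 -c "
from h import *
to((.69,.196,.23),0)"
```

```text
clock: 1.4
eef_pos: [0.5075, -0.0339, 0.2311]
tool_rot: [0.499, -0.502, 0.502, -0.498]
ft_force: [0.9, -1.1, 1.0]
grip_width: -0.0
clock: 2.02
eef_pos: [0.5075, 0.1543, 0.2307]
tool_rot: [-0.499, 0.501, -0.501, 0.499]
ft_force: [0.3, -0.6, 0.5]
grip_width: 0.0003
t 2.02 pos [0.5075 0.1543 0.2307] F [ 0.3 -0.6  0.5] w 0.0003 j [0.29 0.3  0.09 1.36 0.   1.87]
shift u [-1.69  0.02  7.29]
turn u [ 0.   -0.02  0.  ]
```

```bash
python3 -m handwheel '[[-0.4,0,1.8,0,0,0],[-0.8,0,3.6,0,0,0],[-1.2,0,5.4,0,0,0],[-1.7,0,7.2,0,0,0],[-1.7,0,7.4,0,0,0]]' 
python3 -c "
from h import *
to((.69,.196,.088),0)
snap('top','top1')
snap('wrist','w1')"
```

```text
clock: 2.65
eef_pos: [0.695, 0.1919, 0.2266]
tool_rot: [-0.499, 0.503, -0.501, 0.496]
ft_force: [-0.3, -0.9, -0.5]
grip_width: 0.0001
t 2.65 pos [0.695  0.1919 0.2266] F [-0.3 -0.9 -0.5] w 0.0001 j [ 0.27  0.74  0.79  1.62 -0.    1.85]
shift u [-0.17  5.54 -0.18]
turn u [ 0.03 -0.05  0.01]
```

View pics/w1.png

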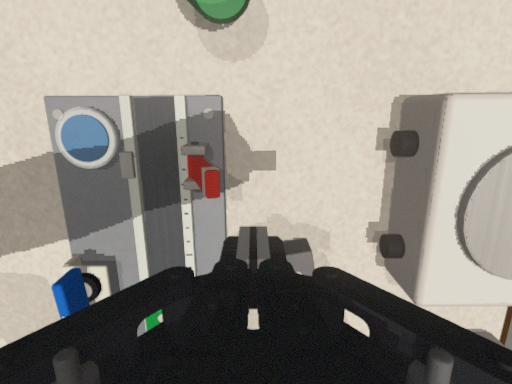

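```bash
python3 -m handwheel '[[-0.2,1.4,0,0,0,0],[-0.2,2.8,0,0,0,0],[-0.2,4.2,0,0,0,0],[-0.2,5.4,0,0,0,0],[-0.2,5.4,0,0,0,0]]' 
python3 -c "
from h import *
to((.64,.196,.088),0)"
```

```text
clock: 3.38
eef_pos: [0.6901, 0.1966, 0.0948]
tool_rot: [-0.5, 0.503, -0.501, 0.496]
ft_force: [-0.2, -0.8, -0.3]
grip_width: -0.0
t 3.38 pos [0.6901 0.1966 0.0948] F [-0.2 -0.8 -0.3] w -0.0 j [ 0.28  0.76  0.49  1.3  -0.    1.86]
shift u [ 0.04  0.28 -2.  ]
turn u [ 0.03 -0.04  0.01]
```

```bash
python3 -m handwheel '[[0,0,-0.8,0,0,0],[0,0,-1.6,0,0,0],[0,0,-2.4,0,0,0],[0,0,-3.2,0,0,0],[0,0,-4,0,0,0]]' 
python3 -m handwheel '[[0,0,-0.4,0,0,0],[0,0.4,-0.8,0,0,0],[0,0.8,-1,0,0,0],[0,1.2,-1,0,0,0],[0,1.2,-1,0,0,0]]' 
python3 -c "
from h import *
to((.565,.196,.045),0)
snap('side','s2')"
```

```text
clock: 4.0
eef_pos: [0.5943, 0.1988, 0.1002]
tool_rot: [0.496, -0.501, 0.503, -0.5]
ft_force: [1.5, -0.5, -0.5]
grip_width: -0.0001
clock: 4.62
eef_pos: [0.5679, 0.1986, 0.0652]
tool_rot: [-0.499, 0.502, -0.502, 0.498]
ft_force: [-0.9, -0.1, -0.3]
grip_width: -0.0003
t 4.62 pos [0.5679 0.1986 0.0652] F [-0.9 -0.1 -0.3] w -0.0003 j [ 0.34  0.56  0.03  1.05 -0.    1.91]
shift u [ 0.11  0.81 -0.11]
turn u [ 0.01 -0.04  0.  ]
```

View pics/s2.png

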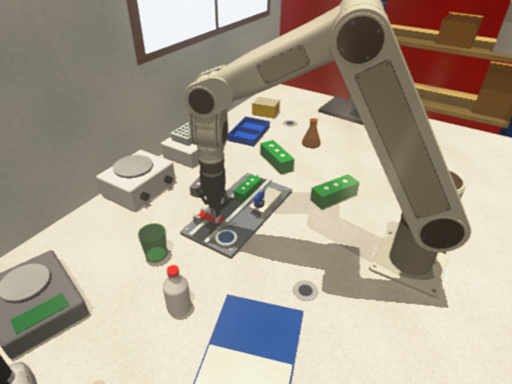

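The flag (red at about (208,215)) is nearly down under the fingers. Next I press it fully down.

```bash
python3 -m handwheel '[[0,0.3,0,0,0,0],[0,0.5,0,0,0,0],[0,0.7,0,0,0,0],[0,0.85,0,0,0,0],[0,0.95,0,0,0,0]]' 
python3 -c "
from h import *
to((.565,.196,.045),0)"
```

```text
clock: 5.3
eef_pos: [0.5681, 0.1989, 0.0447]
tool_rot: [0.498, -0.502, 0.502, -0.498]
ft_force: [-8.0, -2.8, 22.8]
grip_width: -0.0
t 5.3 pos [0.5681 0.1989 0.0447] F [-8.  -2.8 22.8] w -0.0 j [0.34 0.58 0.   1.   0.   1.91]
shift u [ 0.12 -0.01 -0.12]
turn u [-0.   -0.04 -0.  ]
```

```bash
python3 -m handwheel '[[0,-1.5,0,0,0,0],[0.8,-3,0.2,0,0,0],[3.0,-3,0.6,0,0,0],[5.2,-3,0.6,0,0,0],[7.4,-3,0.6,0,0,0]]' 
python3 -m handwheel '[[2,0,0,0,0,0],[4,0,0,0,0,0],[4.8,0,0,0,0,0],[4.8,0,0,0,0,0],[4.8,0,0,0,0,0]]' 
python3 -c "
from h import *
to((.584,-.104,.032),0)
snap('top','top3')
snap('wrist','w3')"
```

```text
clock: 5.92
eef_pos: [0.5821, 0.0123, 0.1175]
tool_rot: [0.498, -0.501, 0.502, -0.498]
ft_force: [0.0, -0.4, 0.4]
grip_width: -0.0001
clock: 6.55
eef_pos: [0.5811, -0.1049, 0.1174]
tool_rot: [-0.498, 0.502, -0.501, 0.499]
ft_force: [0.1, -0.1, -0.4]
grip_width: 0.0002
t 6.55 pos [ 0.5811 -0.1049  0.1174] F [ 0.1 -0.1 -0.4] w 0.0002 j [-0.18  0.49  0.06  1.15  0.    1.4 ]
shift u [-0.03  3.42  0.12]
turn u [ 0.   -0.03 -0.  ]
```

View pics/w3.png

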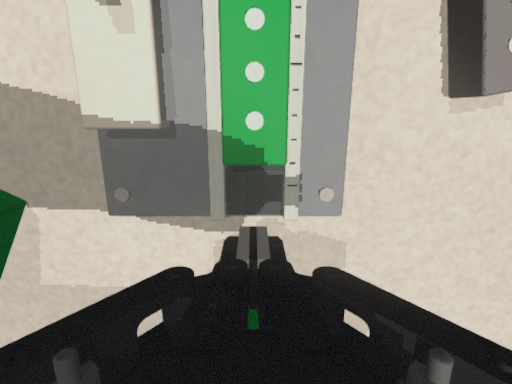

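View pics/top3.png

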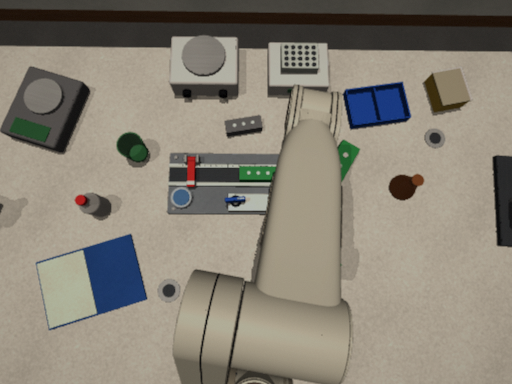

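The flag lies across the channel, the bar hasn't moved, and the fingers are in line behind its rear end. Next I go down behind it.

```bash
python3 -m handwheel '[[0,0.9,0.1,0,0,0],[0,1.8,0.1,0,0,0],[0,2.7,0.1,0,0,0],[0,3.3,0.1,0,0,0],[0,3.4,0.1,0,0,0]]' 
python3 -m handwheel '[[-0.4,0,0,0,0,0],[-0.8,0,0,0,0,0],[-1.2,0,0,0,0,0],[-1.6,0,0,0,0,0],[-2,0,0,0,0,0]]' 
python3 -c "
from h import *
to((.584,.0535,.032),0)"
```

```text
clock: 7.28
eef_pos: [0.5828, -0.1051, 0.0315]
tool_rot: [-0.499, 0.502, -0.501, 0.498]
ft_force: [0.4, 0.8, 0.3]
grip_width: -0.0
clock: 7.9
eef_pos: [0.5842, -0.0556, 0.033]
tool_rot: [0.498, -0.502, 0.502, -0.498]
ft_force: [0.2, -2.0, 1.7]
grip_width: -0.0001
t 7.9 pos [ 0.5842 -0.0556  0.033 ] F [ 0.2 -2.   1.7] w -0.0001 j [-0.09  0.56 -0.06  0.95 -0.    1.48]
shift u [-4.37  0.04 -0.04]
turn u [-0.01 -0.04  0.  ]
```

Pushing bar with about 2 N. The end is about 4.3 units ahead.

```bash
python3 -m handwheel '[[-0.5,0,0,0,0,0],[-1,0,0,0,0,0],[-1.6,0,0,0,0,0],[-2.2,0,0,0,0,0],[-2.7,0,0,0,0,0]]' 
python3 -m handwheel '[[-0.4,0,0,0,0,0],[-0.7,0,0,0,0,0],[-0.9,0,0,0,0,0],[-1.1,0,0,0,0,0],[-1.3,0,0,0,0,0]]' 
python3 -c "
from h import *
to((.584,.0535,.032),0)
snap('side','s4');snap('wrist','w4')"
```

```text
clock: 8.52
eef_pos: [0.5843, 0.0125, 0.0325]
tool_rot: [-0.498, 0.502, -0.502, 0.498]
ft_force: [-1.2, -2.4, 1.5]
grip_width: -0.0001
clock: 9.15
eef_pos: [0.5846, 0.0439, 0.0325]
tool_rot: [-0.498, 0.502, -0.502, 0.498]
ft_force: [0.4, -0.5, 0.5]
grip_width: 0.0001
t 9.15 pos [0.5846 0.0439 0.0325] F [ 0.4 -0.5  0.5] w 0.0001 j [ 0.07  0.56 -0.06  0.95  0.    1.65]
shift u [-0.38  0.02 -0.03]
turn u [ 0.   -0.04 -0.  ]
```

View pics/w4.png

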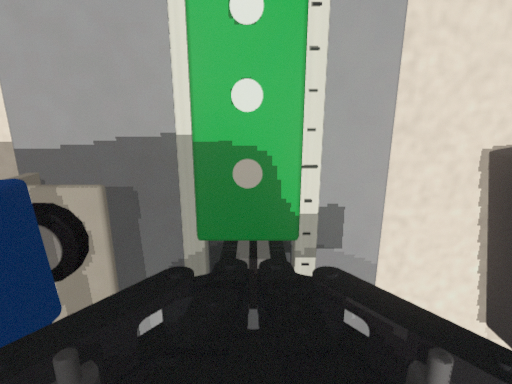

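```bash
python3 -m handwheel '[[-0.08,0,0,0,0,0],[-0.16,0,0,0,0,0],[-0.24,0,0,0,0,0],[-0.3,0,0,0,0,0],[-0.36,0,0,0,0,0]]' 
python3 -m handwheel '[[-0.04,0,0,0,0,0],[-0.08,0,0,0,0,0],[-0.12,0,0,0,0,0],[-0.12,0,0,0,0,0],[-0.12,0,0,0,0,0]]' 
python3 -c "
from h import *
to((.584,.0535,.032),0)"
```

```text
clock: 9.88
eef_pos: [0.5846, 0.053, 0.0324]
tool_rot: [-0.498, 0.502, -0.502, 0.498]
ft_force: [0.0, -0.7, -0.9]
grip_width: 0.0001
clock: 10.5
eef_pos: [0.5847, 0.0541, 0.0325]
tool_rot: [0.499, -0.501, 0.503, -0.497]
ft_force: [0.4, -6.3, -1.1]
grip_width: 0.0002
t 10.5 pos [0.5847 0.0541 0.0325] F [ 0.4 -6.3 -1.1] w 0.0002 j [ 0.09  0.56 -0.05  0.95 -0.    1.67]
shift u [ 0.03  0.02 -0.03]
turn u [ 0.   -0.05  0.02]
```

```bash
python3 -m handwheel '[[-0.04,0,0,0,0,0],[-0.08,0,0,0,0,0],[-0.08,0,0,0,0,0],[-0.08,0,0,0,0,0],[-0.08,0,0,0,0,0]]' 
python3 -m handwheel '[[0.1,0,0,0,0,0],[0.3,0,0,0,0,0],[0.6,0,0,0,0,0],[0.6,-1,0,0,0,0],[0.6,-2,0,0,0,0]]' 
python3 -m handwheel '[[0,-1,0,0,0,0],[0,-2.5,0,0,0,0],[0,-3.4,0,0,0,0],[0,-3.6,0,0,0,0],[0,-3.6,0,0,0,0]]' 
python3 -c "
from h import *
to((.493,.054,.12),4)
c=snap('top','top5')
cv2.imwrite('pics/z5.png',cv2.resize(c['color'][130:230,155:305,::-1],None,fx=5,fy=5,interpolation=cv2.INTER_CUBIC))
snap('wrist','w5')"
```

```text
clock: 11.12
eef_pos: [0.5847, 0.0542, 0.0326]
tool_rot: [0.499, -0.501, 0.504, -0.496]
ft_force: [0.6, -11.0, -0.0]
grip_width: -0.0
clock: 11.75
eef_pos: [0.5843, 0.0429, 0.0829]
tool_rot: [-0.498, 0.502, -0.501, 0.498]
ft_force: [-0.1, -0.8, -0.0]
grip_width: 0.0003
clock: 12.38
eef_pos: [0.5845, 0.0429, 0.1721]
tool_rot: [-0.498, 0.502, -0.502, 0.498]
ft_force: [0.2, -0.6, -0.9]
grip_width: -0.0
t 12.38 pos [0.5845 0.0429 0.1721] F [ 0.2 -0.6 -0.9] w -0.0 j [0.07 0.44 0.14 1.27 0.   1.65]
shift u [-0.42  2.09 -3.66]
turn u [ 0.   -0.44 -0.  ]
```

View pics/z5.png

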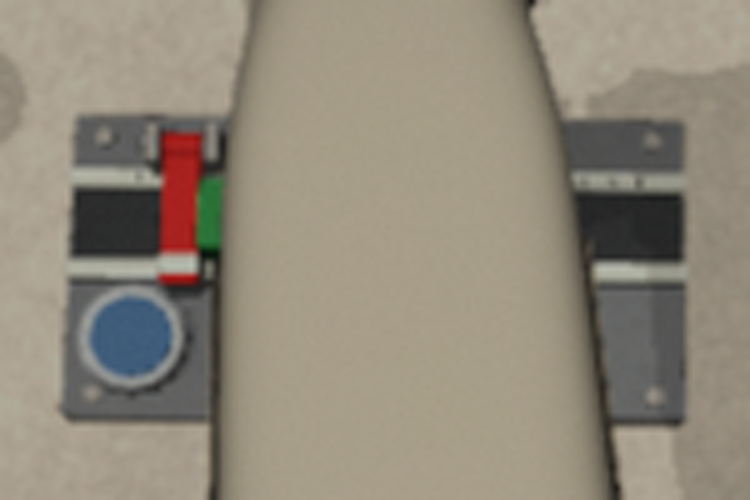

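View pics/w5.png

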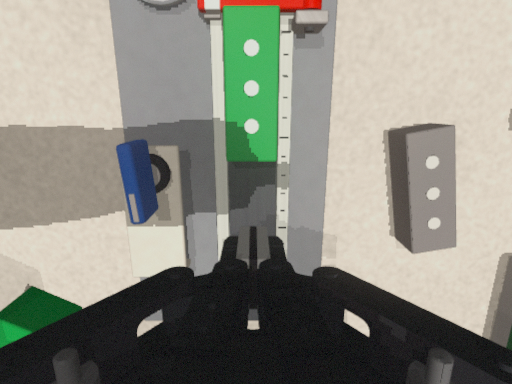

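```bash
python3 - <<'E'
from h import *
c=load('w5')
hsv=cv2.cvtColor(c['color'],cv2.COLOR_RGB2HSV); 
m=cv2.inRange(hsv,(105,120,40),(130,255,255)); m[:, 230:]=0;m[:130]=0
n,l,s,ce=cv2.connectedComponentsWithStats(m);print(s[1:],ce[1:])
for u,v in((120,145),(147,140),(157,214),(131,222)): print(onz(c,u,v,.096).round(4))
print('hub',onz(c,153,174,.052).round(4))
for u,v in((228,160),(277,160)): print('bar',onz(c,u,v,.055).round(4))
E
python3 -m handwheel '[[-0.1,0,-1,0,-0.4,0],[-0.2,0,-2,0,-0.4,0],[-0.3,0,-3,0,-0.4,0],[-0.43,0,-3.66,0,-0.4,0],[-0.43,0,-3.66,0,-0.4,0]]' 0.2
python3 -c "
from h import *
to((.493,.054,.061),4)
snap('wrist','w6')"
```

```text
[[ 117  140   41   84 2003]] [[137.49875187 176.89216176]]
[0.4891 0.0849 0.096 ]
[0.5087 0.0883 0.096 ]
[0.5109 0.0328 0.096 ]
[0.4905 0.0265 0.096 ]
hub [0.4959 0.0544 0.052 ]
bar [0.5622 0.0669 0.055 ]
bar [0.6042 0.0667 0.055 ]
clock: 13.1
eef_pos: [0.4917, 0.0543, 0.1716]
tool_rot: [0.516, -0.485, 0.483, -0.515]
ft_force: [-0.1, -0.4, -0.5]
grip_width: 0.0509
t 13.1 pos [0.4917 0.0543 0.1716] F [-0.1 -0.4 -0.5] w 0.0509 j [ 0.11  0.27 -0.12  1.19  0.    1.62]
shift u [0.02 4.42 0.06]
turn u [ 0.01 -0.04  0.  ]
```

View pics/w6.png

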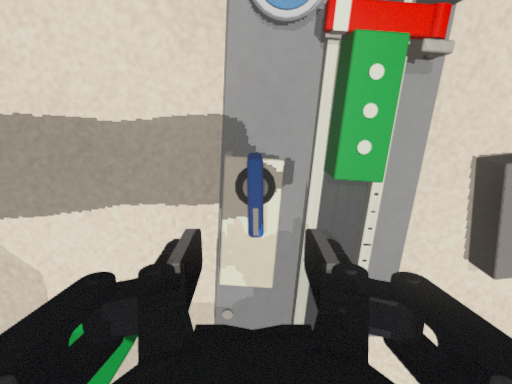

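```bash
python3 -m handwheel '[[0,1.2,0.06,0,0,0],[0,2.4,0.06,0,0,0],[0,3.6,0.06,0,0,0],[0,4.3,0.06,0,0,0],[0,4.4,0.06,0,0,0]]'
python3 -m handwheel '[[0,0,0,0,0,0],[0,0,0,0,0,0],[0,0,0,0,0,0],[0,0,0,0,0,0],[0,0,0,0,0,0]]' -1
python3 -c "
from h import *
to((.493,.054,.061),4)
snap('wrist','w7')"
```

```text
clock: 13.78
eef_pos: [0.4941, 0.0541, 0.0607]
tool_rot: [0.516, -0.485, 0.483, -0.514]
ft_force: [0.3, 0.2, 0.6]
grip_width: 0.0513
clock: 14.4
eef_pos: [0.493, 0.0543, 0.0633]
tool_rot: [0.516, -0.485, 0.483, -0.515]
ft_force: [-5.3, -0.5, 4.4]
grip_width: 0.0116
t 14.4 pos [0.493  0.0543 0.0633] F [-5.3 -0.5  4.4] w 0.0116 j [ 0.11  0.38 -0.28  0.92  0.    1.62]
shift u [0.01 0.09 0.  ]
turn u [ 0.02 -0.04 -0.  ]
```

View pics/w7.png

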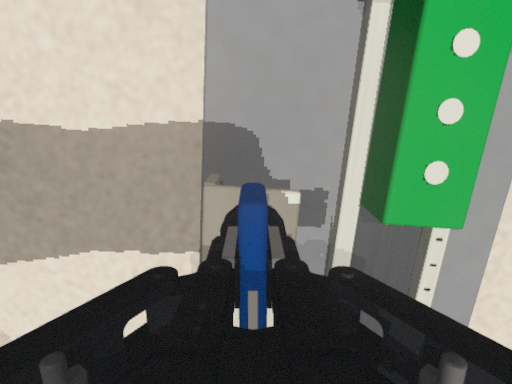

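```bash
python3 -m handwheel '[[0,0,0,0,-0.7,0],[0,0,0,0,-1.4,0],[0,0,0,0,-2.1,0],[0,0,0,0,-2.8,0],[0,0,0,0,-3.5,0]]'
python3 -c "
from h import *
to((.493,.054,.061),90); print(bot.get_obs()['ft_torque'].round(2))"
python3 -m handwheel '[[0,0,0,0,-0.7,0],[0,0,0,0,-1.4,0],[0,0,0,0,-2.1,0],[0,0,0,0,-2.8,0],[0,0,0,0,-3.5,0]]'
python3 -c "
from h import *
to((.493,.054,.061),90); print(bot.get_obs()['ft_torque'].round(2))"
```

```text
clock: 15.08
eef_pos: [0.4931, 0.0543, 0.0633]
tool_rot: [0.638, -0.306, 0.305, -0.637]
ft_force: [-5.7, -0.6, 3.7]
grip_width: 0.0111
t 15.07 pos [0.4931 0.0543 0.0633] F [-5.7 -0.6  3.7] w 0.0111 j [ 0.11  0.38 -0.28  0.92  0.    1.  ]
shift u [ 0.01  0.09 -0.01]
turn u [ 0.01 -5.12 -0.01]
[ 0.    1.01 -0.07]
clock: 15.7
eef_pos: [0.4932, 0.0544, 0.0633]
tool_rot: [0.7, -0.1, 0.099, -0.7]
ft_force: [-5.1, 0.1, 5.2]
grip_width: 0.0111
t 15.7 pos [0.4932 0.0544 0.0633] F [-5.1  0.1  5.2] w 0.0111 j [ 0.11  0.38 -0.28  0.92  0.    0.39]
shift u [-0.    0.09 -0.02]
turn u [ 0.   -1.62 -0.01]
[ 0.01  0.96 -0.03]
```

```bash
python3 -m handwheel '[[0,0,0,0,-0.5,0],[0,0,0,0,-1,0],[0,0,0,0,-1.3,0],[0,0,0,0,-1.6,0],[0,0,0,0,-1.6,0]]'
python3 -c "
from h import *
to((.493,.054,.061),90); print(bot.get_obs()['ft_torque'].round(2))"
python3 -m handwheel '[[0,0,0,0,-0.1,0],[0,0,0,0,-0.2,0],[0,0,0,0,-0.3,0],[0,0,0,0,-0.3,0],[0,0,0,0,-0.3,0]]'
python3 -c "
from h import *
to((.493,.054,.061),90); print(bot.get_obs()['ft_torque'].round(2))"
```

```text
clock: 16.32
eef_pos: [0.4932, 0.0545, 0.0633]
tool_rot: [-0.707, 0.003, -0.002, 0.707]
ft_force: [-6.0, 0.1, 4.4]
grip_width: 0.0111
t 16.32 pos [0.4932 0.0545 0.0633] F [-6.   0.1  4.4] w 0.0111 j [ 0.11  0.38 -0.28  0.92  0.    0.12]
shift u [-0.01  0.09 -0.02]
turn u [-0.   -0.04 -0.01]
[0.01 0.95 0.02]
clock: 16.95
eef_pos: [0.4932, 0.0545, 0.0634]
tool_rot: [-0.707, -0.013, 0.015, 0.707]
ft_force: [-5.8, 1.7, 4.6]
grip_width: 0.0112
t 16.95 pos [0.4932 0.0545 0.0634] F [-5.8  1.7  4.6] w 0.0112 j [ 0.11  0.38 -0.28  0.92  0.    0.07]
shift u [-0.01  0.1  -0.02]
turn u [-0.01  0.23 -0.01]
[ 0.26  1.   -1.62]
```

```bash
python3 -m handwheel '[[0,0,0,0,0,0],[0,0,0,0,0,0],[0,0,0,0,0,0],[0,0,0,0,0,0],[0,-0.5,0,0,0,0]]' 0.2
python3 -m handwheel '[[0,-1,0,0,0,0],[0,-2,0,0,0,0],[0,-3.5,0,0,0,0],[0,-5,0,0,0,0],[0,-5,0,0,0,0]]' 
python3 -m handwheel '[[0,0,-1,0,0,0],[0,0,-3,0,0,0],[0,0,-5,0,0,0],[0,0,-7,0,0,0],[0,0,-8,0,0,0]]' 
python3 -c "
from h import *
to((.493,.054,.12),90)
c=snap('top','top8')
cv2.imwrite('pics/z8.png',cv2.resize(c['color'][110:230,145:305,::-1],None,fx=5,fy=5,interpolation=cv2.INTER_CUBIC))
c=snap('side','s8')
cv2.imwrite('pics/zs8.png',cv2.resize(c['color'][150:270,160:310,::-1],None,fx=5,fy=5,interpolation=cv2.INTER_CUBIC))
"
```

```text
clock: 17.58
eef_pos: [0.4938, 0.0543, 0.0746]
tool_rot: [0.707, 0.015, -0.017, -0.707]
ft_force: [0.2, -0.4, -0.4]
grip_width: 0.0512
clock: 18.2
eef_pos: [0.4972, 0.0546, 0.2043]
tool_rot: [-0.707, -0.019, 0.013, 0.707]
ft_force: [-0.2, 0.7, -0.6]
grip_width: 0.0513
clock: 18.82
eef_pos: [0.5031, -0.1478, 0.1994]
tool_rot: [-0.707, -0.015, 0.015, 0.707]
ft_force: [-0.6, 1.2, -0.6]
grip_width: 0.0516
t 18.82 pos [ 0.5031 -0.1478  0.1994] F [-0.6  1.2 -0.6] w 0.0516 j [-0.29  0.31  0.01  1.27 -0.   -0.33]
shift u [-0.06  3.18  8.08]
turn u [-0.    0.24 -0.01]
```

View pics/z8.png

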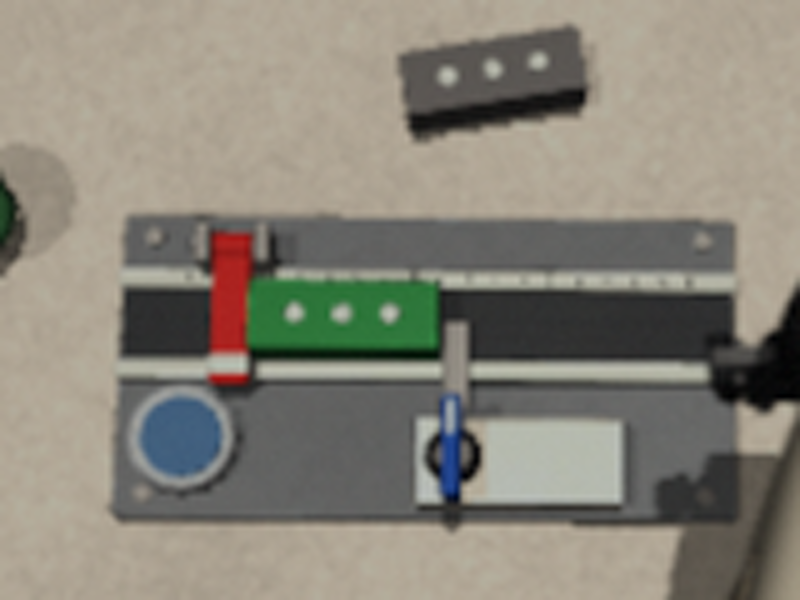

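View pics/zs8.png

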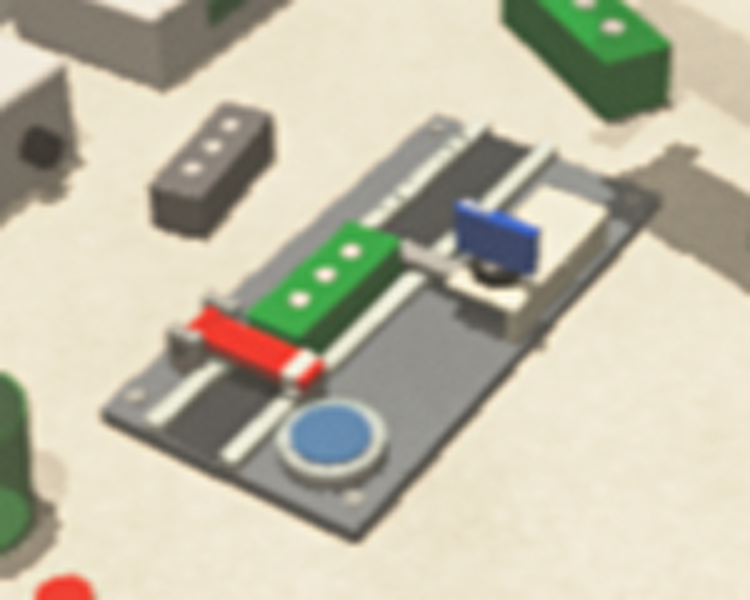

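Run:
```python
from h import *
c=load('top8')
def Z(u,v,z): return onz(c,145+(u+.5)/5-.5,110+(v+.5)/5-.5,z)
a,b=Z(450.5,395,.096),Z(451.5,497,.096);d=a-b;print('wing',a,b,np.degrees(np.arctan2(d[1],d[0])))
print('tongue tip',Z(457,321,.038),'end near',Z(456,385,.038))
print('bar rear',Z(440,283,.055),'front',Z(249,281,.055),'flag face',Z(250,330,.045),'flag other',Z(211,330,.045))
print(Z(282-50,420,.0))
b0=load('top0')['color'].astype(int);d=np.abs(b0-c['color']).sum(2)
m=(d>60).astype(np.uint8);n,l,s,ce=cv2.connectedComponentsWithStats(m)
print([x for x in s[1:].tolist() if x[4]>8])
```

```text
wing [0.52441253 0.05459727 0.096     ] [0.46263002 0.05334036 0.096     ] 1.1654692589980857
tongue tip [0.58413139 0.05339892 0.038     ] end near [0.54240052 0.05361269 0.038     ]
bar rear [0.60461887 0.06371359 0.055     ] front [0.6053066  0.18391619 0.055     ] flag face [0.57598596 0.18387723 0.045     ] flag other [0.57587592 0.20844572 0.045     ]
[0.52631559 0.20080099 0.        ]
[[175, 104, 313, 280, 23956], [336, 133, 2, 5, 10], [183, 139, 14, 21, 190], [199, 148, 10, 6, 39], [186, 161, 92, 29, 1487], [225, 186, 22, 25, 238], [233, 212, 4, 5, 14], [429, 316, 83, 57, 2716], [497, 378, 15, 6, 51]]
```

```bash
python3 -c "
from workcell import bot
print(bot.job_done())"
```

```text
the job is handed in; nothing more can be done
None
```

The job is done and handed in after about 19 s on the robot's clock, against the 58 s allowed.

- **Flag:** I pushed it over from behind with the shut fingers, then pressed it down with about 23 N. The fingertips stopped at 44.7 mm, which matches the flag's lowered top face at 45 mm.
- **Bar:** I pushed it along from its rear end until it stopped hard against the flag, at about 11 N. In the last top picture its front end and the flag's face are both at y = 0.184 m.
- **Latch:** I gripped the wing and turned it anticlockwise until it met the end stop, at about 1.6 N m on the wrist. The wing then measured about 91° in the picture, which is 90° within measuring error. The tongue lies across the channel about 2 to 3 mm behind the bar.

I then let go and backed the arm away, with the force reading near zero. Comparing the top view before and after, the only changes were the parts I worked on and the arm with its shadow. The bystanders and look-alike bars showed no change outside the part of the view that the arm covered. No checks failed. One reading disagreed: the wrist camera put the bar's rear end at y = 0.067 m, while the fingers gave 0.065 m and the top camera 0.064 m. That is close to the 2 mm calibration error.

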